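Pack up the socket set: bit flap down, cover shut

TASK

Close up the open socket-set case: with the fingertips, push the upright bit flap from its plain back until it lies fully down in the case, and only then push the cover from its outside, without slamming it, until it is fully shut over the flap. Just push: do not pinch or pull the flap or the cover or touch their inner sides, do not lift or shift the case, and leave everything else on the desk alone.

Things in the scene. Friction and masses are not known exactly. Their poses are not given: they have to be found in the camera images.
- case: open grey sheet-steel case, 260 (its x) x 220 (its y) x 70 mm tall, walls 4 mm, 3 to 4.5 kg, loose on the desk (slides if pushed hard, above roughly 15 N). Origin: centre of its underside. Its x axis is parallel to both hinge lines; its -y side is the front (carrying handle, which sticks out 25 mm at 35 mm height), its +y side carries the cover's hinge.
- flap (a joint): angle of the bit flap: 0 = lying fully down (level, 17 mm below the case's rim), about 1.57 = upright; starts at 1.3 to 1.65. It is a steel plate 220 mm (along the hinge) x 100 mm x 5 mm, hinged inside the case's front; it folds towards the case's +y. Its plain back looks to the case's -y when upright and up when down; its inner side carries the bits. The hinge is stiff: the flap stays where it is left and takes 1 to 3 N near its free edge to move. It cannot be pushed past 0.
- flap_hinge (a point): middle of the flap's hinge line: 100 mm towards the case's -y from its centre, 48 mm above its underside (fixed to the case). The plate's back is offset 5 mm from this line.
- flap_edge (a point): middle of the flap's free edge, on its plain back, 100 mm from the hinge line (moves with the flap)
- cover (a joint): angle of the cover: 0 = fully shut, lying on the case's rim, 1.57 = standing upright; starts open at 1.6 to 1.8. It is a flat grey steel panel 260 mm (along the hinge) x 220 mm x 6 mm, hinged on the top of the case's +y rim; its outside looks to the case's +y when upright and up when shut. The hinge is stiff: the cover stays where it is left and takes 2 to 5 N near its free edge to move. The upright flap blocks it.
- cover_hinge (a point): middle of the cover's hinge line: 110 mm towards the case's +y from its centre, 70 mm above its underside (fixed to the case). The cover's outside is offset 6 mm from this line.
- cover_edge (a point): middle of the cover's free edge, on its outside, 220 mm from the hinge line (moves with the cover)
- bit_rail: black bit holder fixed on the inner side of the flap, 200 x 84 x 6 mm: not to be touched. Origin on the flap's hinge line.
- cover_liner: black foam liner fixed on the inner side of the cover, 240 x 196 x 8 mm: not to be touched. Origin on the cover's hinge line.
- socket_loose: Loose deep socket, 28 mm across, 50 mm tall, standing by the case's front; bystander; origin at its underside
- wrench: Wrench 160 mm long lying in front of the case; bystander; origin at its underside
- jar: Glass jar 56 mm across, 60 mm tall, standing behind the cover's hinge side; bystander; origin at its underside
- spray_can: Spray can 60 mm across, 170 mm tall, to the right; bystander; origin at its underside
- screwdriver: Screwdriver 190 mm long lying to the left; bystander; origin at its underside
- mug: Mug 80 mm across, 90 mm tall, near left; bystander; origin at its underside

How it is judged:
By the outcome, as a careful person would: the job done as asked, in the order asked, and still so for the second after the job is handed in, with the robot touching nothing.
It also fails if it takes over 64 s, if anything falls off the work surface, if the arm or the gripper's body presses on something with over 40 N, if the wrist force passes 120 N, or if a joint passes its speed limit or range.

ROBOT

A 6-joint arm with a two-finger parallel gripper is mounted at the origin on the work surface. World frame = base frame: x ahead of the robot, y to its left, z up, the work surface at z = 0. Lengths are in m, angles in degrees, forces in N, time in s.
With the tool pointing down it reaches from about 0.3 to 0.875 m from the base axis. Payload 6.4 kg.
Tool frame: the origin (TCP) lies midway between the tips of the shut fingers; the grasp point (between the pads) lies 19 mm behind it; z points along the fingers, y is the direction in which the jaws open and shut (so a half turn about z gives the same grasp; the last joint's range is limited). The gripper opens to 85 mm and grips with 20 to 120 N. Pads are 22 mm wide; open, the fingers measure 114 mm over their backs; the gripper's body (76 mm by 85 mm) begins 54 mm behind the grasp point. The pads swing forward as they close: fully open they stand 13 mm farther back than shut.
Start: joints at [61.347, 10.359, 92.074, -0, 77.567, -11.82], TCP at [0.167, 0.55, 0.231] pointing down, gripper open.
Joint ranges: [-171.53, 171.53], [-51.25, 118.39], [17.06, 147.69], [-65.23, 245.23], [0, 150.52], [-178.68, 178.68]. Speed limits (degrees/s): [147.25, 147.25, 172.46, 180, 180, 180].

INTERFACE

Orientations are given as a 3x3 rotation matrix whose columns are the frame's x, y, z axes.
In Python, from station import manip, eyes, job gives the robot as it stands.
- The arm moves only by the tool apply_moves, never from a script. Its argument "moves" is a list of rows, each a list of 7 numbers: the opening, from 0 (shut) to 1 (fully open), then the shift along the tool's x, y, z in mm, then the turn, a rotation vector about the tool's x, y, z in rad. A call has exactly 8 rows; each row is the pose to reach, as a shift and turn from the pose commanded when the call began, along the tool's axes at that moment; what a row does not reach only later rows make up. A row lasts 1/8 s, in which the tool goes at most 62.5 mm and 10.7 degrees, less where a joint would pass 70% of its speed; a pose out of reach is approached as far as the arm can. A call with a gripper value outside its range is refused whole. The fingers move at their own pace and stop on an object; "squeeze" is the grip in N (left out, the last holds). Time passes only in rows, so rows that repeat a pose let the fingers close, or fill a call up. It gives the time, the measured TCP pose, the force and the opening at its end, in the units of the state.
- manip.get_obs(): the state, without advancing time (a new reading comes with each control period).
- eyes.get_image(name): name is "scene" or "top" or "wrist"; returns (picture, depth): 480x640x3 uint8, red, green, blue; 480x640 float32, m along the optical axis (not along the pixel's ray), 0 where there is no reading.
- eyes.calibration(name): a dict with "fx", "fy", "cx", "cy" (pixels), "R" (3x3) and "t" (3): a world point X has camera coordinates R X + t; the wrist camera has in their place "hand_eye" (4x4, takes a point from camera to tool coordinates, whose origin is the TCP and whose axes are the flange's). Camera axes: x right, y down, z forward; pixel columns grow to the right and rows downward; lengths in m; the calibration is good to about 2 mm. A picture is of the moment at which its call begins: read the wrist's pose just before it. calibration takes no time and is no camera call.
- job.close_job(): hands the job in, once; it reports no verdict.
The state is a dict: "time_s": time; "qpos": joint angles; "dq": joint speeds; "joint_torque": joint torques, N m; "position": TCP position; "orientation": TCP orientation; "contact_force": force on the tool from outside, world axes, zero at the start; "torque": the same for the moment, N m; "grip_width": finger opening in m.
Only numpy, scipy, OpenCV 4.12 (cv2) and the standard library are available. Lean on these libraries where they do the work, as an engineer would, in place of code of your own. Each camera call takes 0.05 s, during which the arm holds its last target. There are 200 camera calls.

## Working session

There is one attempt and no reset: what is moved stays moved. The work goes in short steps, Python scripts to look and compute and a tool call to move; the robot and the scene stay as the last step left them, time stands still between calls to the robot, and variables do not carry over. Pictures are saved under pics/ and viewed, about 8 in all and at most 12, crops included, and the job is handed in when it is done.

Besides the shell and the picture viewer there is one more tool, called after "Emit:" as a command line: name --pt "numbers of a row" for each row, then --argument value for the rest. apply_moves: Moves the arm, as the interface text tells. Its arguments: {"type":"object","properties":{"moves":{"type":"array"},"squeeze":{"type":"number"}},"required":["moves"]}

```bash
mkdir -p pics; ls
cat > h.py <<'E'
import numpy as np, cv2
from station import manip, eyes, job
def pts(name):
    o=manip.get_obs(); im,d=eyes.get_image(name); c=eyes.calibration(name)
    v,u=np.mgrid[:480,:640]
    P=np.stack([(u-c['cx'])/c['fx']*d,(v-c['cy'])/c['fy']*d,d],-1)
    if name=='wrist':
        H=np.array(c['hand_eye']); P=P@H[:3,:3].T+H[:3,3]
        W=P@np.array(o['orientation']).T+np.array(o['position'])
    else: W=(P-np.array(c['t']))@np.array(c['R'])
    W[d==0]=np.nan
    return im,d,W
def save(im,n): cv2.imwrite('pics/'+n,im[...,::-1])
E
python3 - <<'E'
from h import *
for n in('scene','top'):
    im,d,W=pts(n); save(im,n+'0.png'); np.savez(n+'0.npz',im=im,d=d,W=W)
o=manip.get_obs()
for k in o: print(k,np.round(o[k],3).tolist())
E
```

```text
pics
time_s 0.1
qpos [61.346, 10.399, 92.126, -0.0, 77.567, -11.821]
dq [0.015, -0.122, -0.194, 0.058, -0.121, -0.031]
joint_torque [0.001, -44.587, -35.224, -0.0, 0.004, 0.0]
position [0.166, 0.55, 0.23]
orientation [[-0.957, 0.29, -0.001], [0.29, 0.957, -0.001], [0.0, -0.002, -1.0]]
contact_force [-0.678, 0.089, 0.116]
torque [0.03, -0.065, 0.009]
grip_width 0.085
```

View pics/scene0.png

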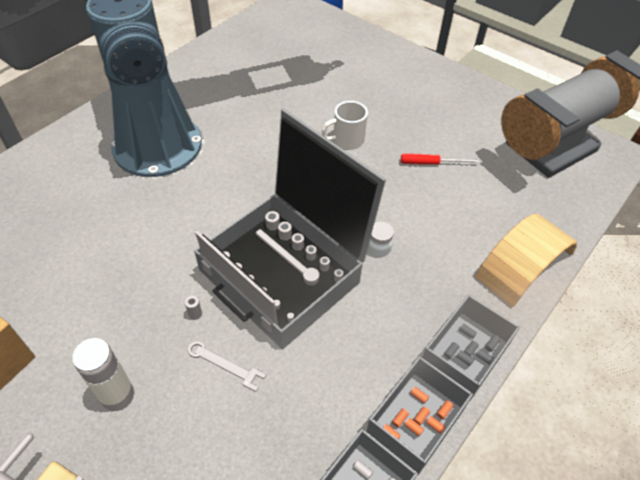

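View pics/top0.png

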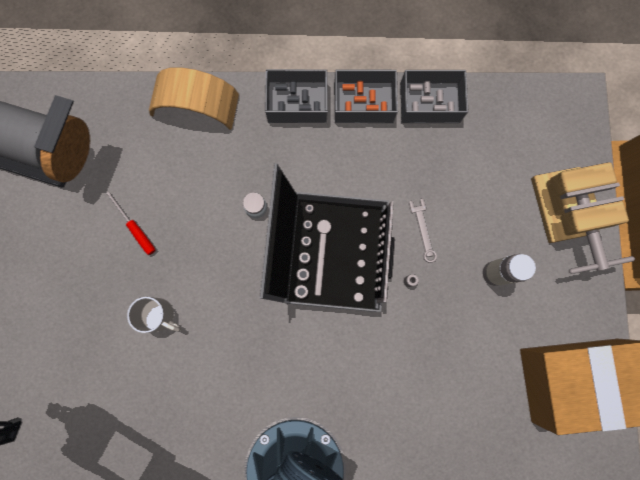

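The case's front faces about -y world (right in the top view) with the cover hinge on the left. The flap is upright at about (385,255) and the jar at (254,204). The socket (411,281) and wrench (424,230) lie in front.

Run:
```python
from h import *
t=np.load('top0.npz'); W=t['W']; d=t['d']
s=np.load('scene0.npz')
# rim points
sub=W[160:330,255:405]; z=sub[...,2]
m=(abs(z-0.070)<0.006)
p=sub[m][:,:2].astype(np.float32)
m2=np.zeros((480,640),np.uint8); m2[160:330,255:405]=m*255
r=cv2.minAreaRect(p*1000); print('rim rect',len(p),r)
big=np.kron(m2[160:330,255:405],np.ones((3,3),np.uint8)); 
for v in (200,220,240,260,280,300):
    print(v,[(u,*np.round(W[v,u]*1000).astype(int)) for u in (270,280,286,290,384,387,390,392,394)])
# floor of case, desk
print(np.nanmedian(W[340:360,200:400,2]))
for n,(u,v) in dict(jar=(254,204),sock=(411,281),wr=(418,225),can=(518,267)).items(): print(n,np.round(W[v,u]*1000))
# cover from scene: dark liner plane
S=s['W']
for (u,v) in ((290,140),(330,180),(365,200),(300,170),(350,230),(281,115),(380,182)): print('scene',u,v,np.round(S[v,u]*1000))
zz=np.kron(np.nan_to_num(np.clip(W[160:330,230:440,2]/0.3,0,1)),np.ones((3,3)))
a=cv2.applyColorMap((zz*255).astype(np.uint8),cv2.COLORMAP_JET); cv2.imwrite('pics/topz.png',a)
```

```text
rim rect 472 ((504.1728515625, -54.052825927734375), (308.12530517578125, 260.603271484375), 84.65972137451172)
200 [(270, np.int64(635), np.int64(65), np.int64(-1)), (280, np.int64(573), np.int64(23), np.int64(266)), (286, np.int64(586), np.int64(14), np.int64(210)), (290, np.int64(595), np.int64(8), np.int64(171)), (384, np.int64(619), np.int64(-208), np.int64(69)), (387, np.int64(618), np.int64(-214), np.int64(75)), (390, np.int64(636), np.int64(-234), np.int64(-2)), (392, np.int64(635), np.int64(-238), np.int64(2)), (394, np.int64(635), np.int64(-243), np.int64(2))]
220 [(270, np.int64(529), np.int64(40), np.int64(290)), (280, np.int64(537), np.int64(23), np.int64(250)), (286, np.int64(548), np.int64(15), np.int64(191)), (290, np.int64(557), np.int64(8), np.int64(145)), (384, np.int64(563), np.int64(-201), np.int64(111)), (387, np.int64(557), np.int64(-203), np.int64(143)), (390, np.int64(557), np.int64(-209), np.int64(146)), (392, np.int64(584), np.int64(-237), np.int64(3)), (394, np.int64(584), np.int64(-242), np.int64(0))]
240 [(270, np.int64(492), np.int64(40), np.int64(282))
[... 1451 characters left out ...]
t64(123)), (286, np.int64(386), np.int64(20), np.int64(69)), (290, np.int64(387), np.int64(13), np.int64(17)), (384, np.int64(384), np.int64(-193), np.int64(146)), (387, np.int64(388), np.int64(-221), np.int64(0)), (390, np.int64(388), np.int64(-228), np.int64(0)), (392, np.int64(388), np.int64(-233), np.int64(-1)), (394, np.int64(388), np.int64(-238), np.int64(0))]
0.0002940461344568238
jar [611.  97.  62.]
sock [ 434. -281.   -3.]
wr [ 572. -301.   -0.]
can [ 452. -474.  168.]
scene 290 140 [418.  38. 242.]
scene 330 180 [531.  22. 221.]
scene 365 200 [614.  18. 229.]
scene 300 170 [452.  27. 192.]
scene 350 230 [596.   7. 138.]
scene 281 115 [382.  53. 275.]
scene 380 182 [634.  27. 283.]
```

Run:
```python
from h import *
W=np.load('top0.npz')['W']; S=np.load('scene0.npz')['W']
A=np.vstack([W[150:330,240:420].reshape(-1,3),S[100:350,180:400].reshape(-1,3)]); A=A[~np.isnan(A).any(1)]
def plane(p):
    for _ in range(4):
        c=p.mean(0); n=np.linalg.svd(p-c,full_matrices=False)[2][2]; r=(p-c)@n; p=p[abs(r)<max(0.003,2*r.std())] if 1 else p
    return c,n,r.std(),p
sel=lambda lo,hi,y0,y1:A[(A[:,2]>lo)&(A[:,2]<hi)&(A[:,1]>y0)&(A[:,1]<y1)&(A[:,0]>.36)&(A[:,0]<.66)]
for nm,p in(('cover',sel(.1,.31,-.02,.09)),('flap',sel(.085,.16,-.25,-.17))):
    c,n,s,q=plane(p); n=n*np.sign(n[1]); h=np.degrees(np.arctan2(n[0],n[1]))
    print(nm,c,n,s,len(q),'yaw',-h,'elev',np.degrees(np.arcsin(n[2])),'zmax',np.percentile(q[:,2],99), 'x',np.percentile(q[:,0],[1,99]))
yaw=np.radians(-5.0)
for yd in(-4,-5,-6):
    y=np.radians(yd); ex=np.array([np.cos(y),np.sin(y)]); ey=np.array([-ex[1],ex[0]])
    R=A[(abs(A[:,2]-.069)<.005)&(A[:,1]>-.23)&(A[:,1]<.03)&(A[:,0]<.66)&(A[:,0]>.35)]
    a=R[:,:2]@ex; b=R[:,:2]@ey
    H=np.histogram(a,bins=np.arange(.36,.68,.004)); k=np.argsort(H[0])[-4:]; print(yd,H[0][k],H[1][k])
    H=np.histogram(b,bins=np.arange(-.24,.12,.004)); k=np.argsort(H[0])[-4:]; print('   b',H[0][k],H[1][k])
    C=sel(.1,.31,-.02,.09); F=sel(.085,.16,-.25,-.17)
    print('  cover a',np.percentile(C[:,:2]@ex,[.5,99.5]),'flap a',np.percentile(F[:,:2]@ex,[.5,99.5]),'flap b by z',[(round(z,2),np.round(np.percentile((F[:,:2]@ey)[abs(F[:,2]-z)<.006],[5,50,95]),4)) for z in(.1,.12,.14,.15)],'cover b',[(round(z,2),np.round(np.percentile((C[:,:2]@ey)[abs(C[:,2]-z)<.006],[5,50,95]),4)) for z in(.12,.17,.22,.27)])
```

```text
cover [0.51482255 0.02237264 0.20465551] [ 0.09158282  0.98602016 -0.13920065] 0.0019299001740428283 9547 yaw -5.30648122775038 elev -8.001594014845162 zmax 0.27956829026032554 x [0.3932625  0.62779487]
flap [ 0.49172162 -0.20133377  0.12878027] [0.09558428 0.99526966 0.01737644] 0.0034998056623919507 2417 yaw -5.485780134158816 elev 0.9956470634478223 zmax 0.15179839446414115 x [0.3816847  0.59708058]
-4 [149 261 263 279] [0.372 0.628 0.376 0.632]
   b [106 144 204 248] [-0.176 -0.168  0.044 -0.172]
  cover a [0.37915624 0.63629041] flap a [0.39311066 0.61095016] flap b by z [(0.1, array([-0.1704, -0.1674, -0.158 ])), (0.12, array([-0.1708, -0.1672, -0.1567])), (0.14, array([-0.1717, -0.1648, -0.1592])), (0.15, array([-0.1722, -0.1681, -0.1606]))] cover b [(0.12, array([0.0434, 0.047 , 0.0529])), (0.17, array([0.05  , 0.0534, 0.0589])), (0.22, array([0.0563, 0.0598, 0.0655])), (0.27, array([0.0627, 0.0668, 0.0743]))]
-5 [ 79 123 333 426] [0.372 0.628 0.376 0.632]
   b [101 175 272 297] [ 0.056 -0.16   0.052 -0.164]
  cover a [0.37783052 0.6350836 ] flap a [0.39596098 0.61378244] fla
[... 183 characters left out ...]
] cover b [(0.12, array([0.0534, 0.056 , 0.0632])), (0.17, array([0.0599, 0.0625, 0.0693])), (0.22, array([0.0663, 0.0688, 0.0755])), (0.27, array([0.0728, 0.0757, 0.0828]))]
-6 [ 79 114 301 426] [0.636 0.38  0.376 0.632]
   b [145 221 228 238] [ 0.064  0.06  -0.152 -0.156]
  cover a [0.37649328 0.63365904] flap a [0.39862161 0.61642095] flap b by z [(0.1, array([-0.1515, -0.1498, -0.1409])), (0.12, array([-0.1523, -0.1502, -0.1389])), (0.14, array([-0.1529, -0.1473, -0.1421])), (0.15, array([-0.154 , -0.1506, -0.1434]))] cover b [(0.12, array([0.062 , 0.0648, 0.0726])), (0.17, array([0.0683, 0.0714, 0.0783])), (0.22, array([0.0749, 0.0778, 0.0843])), (0.27, array([0.0815, 0.0846, 0.0923]))]
```

```bash
cat >> h.py <<'E'
from scipy.spatial.transform import Rotation as Ro, Slerp
YAW=np.radians(-5.4); ex=np.array([np.cos(YAW),np.sin(YAW),0]); ey=np.array([-ex[1],ex[0],0]); Z=np.array([0,0,1.])
def pose(a,b,z,tau):   # case-frame position (m), tilt deg: + towards +ey
    t=np.radians(tau); zt=np.sin(t)*ey-np.cos(t)*Z; xt=-ex
    return a*ex+b*ey+z*Z, np.c_[xt,np.cross(zt,xt),zt]
def flap(th,tau,push=0,r=.072,a=.506,half=.0145):
    t=np.radians(th); T=np.radians(tau); u=np.array([np.cos(t),np.sin(t)]); n=np.array([-u[1],u[0]])
    q=np.array([-.1505,.048])+(.005+half*abs(np.sin(T-t))-push)*n+r*u
    return (a,*q,tau)
def cover(ph,tau,push=0,r=.19,a=.506,half=.0145):
    t=np.radians(ph); T=np.radians(tau); u=np.array([-np.cos(t),np.sin(t)]); n=np.array([np.sin(t),np.cos(t)])
    q=np.array([.0595,.07])+(.006+half*abs(np.sin(t-T))-push)*n+r*u
    return (a,*q,-tau)
def rows(P,cur=None,op=0):      # P: list of (a,b,z,tau) or world (pos,R); one per row; cur: commanded start pose
    if cur is None: o=manip.get_obs(); cur=(np.array(o['position']),np.array(o['orientation']))
    out=[]
    for p in P:
        X,R=pose(*p) if len(p)==4 else p
        d=cur[1].T@(X-cur[0])*1000; w=Ro.from_matrix(cur[1].T@R).as_rotvec()
        out.append([op]+[round(v,1) for v in d]+[round(v,3) for v in w])
    return out
def lin(p0,p1,n=8): return [tuple(np.array(p0)+(np.array(p1)-np.array(p0))*i/n) for i in range(1,n+1)]
E
python3 - <<'E'
from h import *
R0=pose(0,0,0,0)[1]
w1=(np.array([.40,.30,.42]),R0); p2=(.506,.0,.42,0.); p3=(.506,-.30,.36,35.); 
print(rows([w1]))
print(rows([p2],w1),rows([p3],pose(*p2)),pose(*p3)[0])
p4=flap(95,35,-.03);print(p4,rows([p4],pose(*p3)))
print([np.round(flap(t,35),3).tolist() for t in(92,60,30,0)],[np.round(cover(t,35),3).tolist() for t in(98,60,30,0)])
E
```

```text
[[0, np.float64(-296.0), np.float64(-171.8), np.float64(-189.4), np.float64(-0.002), np.float64(-0.0), np.float64(-0.2)]]
[[0, np.float64(-136.0), np.float64(-336.3), np.float64(0.0), np.float64(0.0), np.float64(0.0), np.float64(0.0)]] [[0, np.float64(-0.0), np.float64(-300.0), np.float64(60.0), np.float64(-0.611), np.float64(-0.0), np.float64(0.0)]] [ 0.47552186 -0.3462874   0.36      ]
(0.506, np.float64(-0.20415161168815338), np.float64(0.11558112050051263), 35) [[0, np.float64(0.0), np.float64(-61.7), np.float64(255.2), np.float64(0.0), np.float64(0.0), np.float64(0.0)]]
[[0.506, -0.17, 0.119, 35.0], [0.506, -0.124, 0.116, 35.0], [0.506, -0.091, 0.089, 35.0], [0.506, -0.078, 0.061, 35.0]] [[0.506, 0.105, 0.256, -35.0], [0.506, -0.025, 0.241, -35.0], [0.506, -0.101, 0.171, -35.0], [0.506, -0.13, 0.084, -35.0]]
```

Emit:
apply_moves --pt "0 -20 -10 -60 0 0 -0.025" --pt "0 -60 -35 -110 0 0 -0.05" --pt "0 -100 -60 -150 0 0 -0.075" --pt "0 -140 -82 -185 0 0 -0.1" --pt "0 -180 -105 -189 0 0 -0.125" --pt "0 -220 -128 -189 0 0 -0.15" --pt "0 -258 -150 -189 0 0 -0.175" --pt "0 -296 -172 -189 0 0 -0.2" --squeeze 20

```text
time_s: 1.1
position: [0.4007, 0.2988, 0.4199]
orientation: [[-0.996, 0.093, -0.001], [0.093, 0.996, -0.0], [0.001, -0.0, -1.0]]
contact_force: [0.5, 0.3, 0.5]
grip_width: 0.0001
```

Emit:
apply_moves --pt "0 -17 -42 0 0 0 0" --pt "0 -34 -84 0 0 0 0" --pt "0 -51 -126 0 0 0 0" --pt "0 -68 -168 0 0 0 0" --pt "0 -85 -210 0 0 0 0" --pt "0 -102 -252 0 0 0 0" --pt "0 -119 -294 0 0 0 0" --pt "0 -136 -336 0 0 0 0"

```text
time_s: 2.1
position: [0.504, -0.0487, 0.4199]
orientation: [[-0.996, 0.094, -0.0], [0.094, 0.996, 0.0], [0.001, 0.0, -1.0]]
contact_force: [-0.5, 0.1, -0.0]
grip_width: 0.0004
```

Emit:
apply_moves --pt "0 0 -38 0 -0.07 0 0" --pt "0 0 -76 0 -0.15 0 0" --pt "0 0 -114 0 -0.22 0 0" --pt "0 0 -152 10 -0.3 0 0" --pt "0 0 -190 20 -0.38 0 0" --pt "0 0 -228 34 -0.46 0 0" --pt "0 0 -265 48 -0.54 0 0" --pt "0 0 -300 60 -0.611 0 0"

```text
time_s: 3.1
position: [0.4753, -0.3472, 0.3591]
orientation: [[-0.996, 0.077, 0.054], [0.094, 0.813, 0.574], [0.001, 0.576, -0.817]]
contact_force: [-0.3, 0.6, 0.0]
grip_width: -0.0001
```

Run:
```python
from h import *
im,d,W=pts('wrist'); save(im,'w1.png')
A=W.reshape(-1,3); A=A[~np.isnan(A).any(1)]; a=A@ex; b=A@ey; z=A[:,2]
for z0 in(.09,.1,.11,.12,.13,.14,.15):
    m=(abs(z-z0)<.004)&(b>-.22)&(b<-.1)&(abs(a-.506)<.13)
    if m.sum()>20: print(z0,m.sum(),np.round(np.percentile(b[m],[2,50,98]),4),np.round(np.percentile(a[m],[1,99]),3))
m=(b>-.2)&(b<-.13)&(z>.07)&(abs(a-.506)<.12); print('ztop',np.percentile(z[m],99.5))
p=flap(95,35,-.05); print(p,rows([(.506,-.235,.125,35)],pose(.506,-.30,.36,35)))
```

```text
0.09 570 [-0.1568 -0.1559 -0.1551] [0.398 0.613]
0.1 576 [-0.1572 -0.1564 -0.1555] [0.398 0.612]
0.11 613 [-0.1576 -0.1568 -0.1559] [0.398 0.613]
0.12 660 [-0.1581 -0.1572 -0.1563] [0.398 0.611]
0.13 686 [-0.1584 -0.1576 -0.1568] [0.398 0.605]
0.14 961 [-0.1589 -0.1578 -0.1473] [0.399 0.603]
0.15 857 [-0.1589 -0.1565 -0.1536] [0.398 0.6  ]
ztop 0.1487207222128422
(0.506, np.float64(-0.2240755056499883), np.float64(0.11383800564555946), 35) [[0, np.float64(0.0), np.float64(-81.5), np.float64(229.8), np.float64(0.0), np.float64(0.0), np.float64(0.0)]]
```

View pics/w1.png

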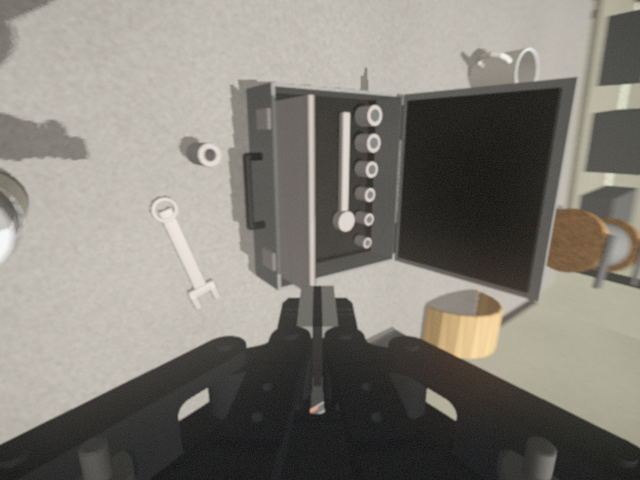

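The wrist view shows the flap's plain back (about (292,190)) clear ahead. Its depth agrees with my model (angle about 92°, back at case b = -0.157). Next I approach the back.

Emit:
apply_moves --pt "0 0 -12 35 0 0 0" --pt "0 0 -24 70 0 0 0" --pt "0 0 -36 105 0 0 0" --pt "0 0 -48 140 0 0 0" --pt "0 0 -60 170 0 0 0" --pt "0 0 -70 200 0 0 0" --pt "0 0 -78 220 0 0 0" --pt "0 0 -81 230 0 0 0"

```text
time_s: 4.15
position: [0.4817, -0.2799, 0.1243]
orientation: [[-0.996, 0.077, 0.053], [0.094, 0.815, 0.572], [0.001, 0.575, -0.818]]
contact_force: [-0.3, 0.2, 0.4]
grip_width: -0.0001
```

Run:
```python
from h import *
o=manip.get_obs(); X=np.array(o['position']); print(X@ex,X@ey,X[2],o['contact_force'])
st=(.506,-.235,.125,35)
f=lambda th:flap(th,10+25*max(th,0)/90,.002)
c1=lin(st,flap(92,35,0),6)+[flap(90,35,.002),f(84)]
pr=lambda R:print('\n'.join(str([float(x) for x in r]) for r in R),'\n')
pr(rows(c1,pose(*st)))
c2=[f(84-6*i) for i in range(1,9)]; pr(rows(c2,pose(*c1[-1])))
c3=[f(36-4.5*i) for i in range(1,9)]; pr(rows(c3,pose(*c2[-1])))
```

```text
0.5059200693882212 -0.2333659455290475 0.12427287170073731 [-0.2940418   0.15566232  0.36453994]
[0.0, 0.0, 8.3, 7.0, 0.0, 0.0, 0.0]
[0.0, 0.0, 16.6, 13.9, 0.0, 0.0, 0.0]
[0.0, 0.0, 24.9, 20.9, 0.0, 0.0, 0.0]
[0.0, 0.0, 33.2, 27.9, 0.0, 0.0, 0.0]
[0.0, 0.0, 41.6, 34.8, 0.0, 0.0, 0.0]
[0.0, -0.0, 49.9, 41.8, 0.0, 0.0, 0.0]
[0.0, 0.0, 54.2, 44.0, 0.0, 0.0, 0.0]
[0.0, 0.0, 61.6, 47.9, 0.029, 0.0, -0.0] 

[0.0, 0.0, 7.1, 4.5, 0.029, -0.0, -0.0]
[0.0, 0.0, 13.6, 9.8, 0.058, -0.0, -0.0]
[0.0, 0.0, 19.6, 15.9, 0.087, -0.0, -0.0]
[0.0, 0.0, 24.8, 22.6, 0.116, -0.0, -0.0]
[0.0, 0.0, 29.2, 29.9, 0.145, -0.0, -0.0]
[0.0, -0.0, 32.7, 37.7, 0.175, -0.0, -0.0]
[0.0, 0.0, 35.3, 45.9, 0.204, -0.0, -0.0]
[0.0, 0.0, 37.0, 54.4, 0.233, -0.0, -0.0] 

[0.0, -0.0, 2.0, 6.1, 0.022, 0.0, 0.0]
[0.0, -0.0, 3.5, 12.4, 0.044, -0.0, 0.0]
[0.0, -0.0, 4.4, 18.9, 0.065, 0.0, 0.0]
[0.0, -0.0, 4.8, 25.3, 0.087, -0.0, -0.0]
[0.0, -0.0, 4.6, 31.7, 0.109, 0.0, -0.0]
[0.0, -0.0, 4.1, 36.5, 0.131, -0.0, 0.0]
[0.0, -0.0, 3.4, 41.3, 0.153, -0.0, 0.0]
[0.0, -0.0, 2.3, 46.0, 0.175, 0.0, 0.0]
```

Emit:
apply_moves --pt "0 0 8 7 0 0 0" --pt "0 0 17 14 0 0 0" --pt "0 0 25 21 0 0 0" --pt "0 0 33 28 0 0 0" --pt "0 0 42 35 0 0 0" --pt "0 0 50 42 0 0 0" --pt "0 0 54 44 0 0 0" --pt "0 0 62 48 0.03 0 0"

```text
time_s: 5.15
position: [0.4893, -0.2032, 0.1213]
orientation: [[-0.995, 0.08, 0.052], [0.095, 0.833, 0.545], [0.0, 0.547, -0.837]]
contact_force: [-1.1, -1.8, -1.4]
grip_width: -0.0003
```

Emit:
apply_moves --pt "0 0 7 4.5 0.03 0 0" --pt "0 0 13.6 10 0.06 0 0" --pt "0 0 19.6 16 0.09 0 0" --pt "0 0 25 22.6 0.116 0 0" --pt "0 0 29 30 0.145 0 0" --pt "0 0 32.7 37.7 0.175 0 0" --pt "0 0 35.3 46 0.204 0 0" --pt "0 0 37 54.4 0.233 0 0"

```text
time_s: 6.15
position: [0.495, -0.1416, 0.0961]
orientation: [[-0.996, 0.088, 0.032], [0.094, 0.937, 0.338], [0.0, 0.339, -0.941]]
contact_force: [0.2, -1.6, 0.4]
grip_width: -0.0
```

Emit:
apply_moves --pt "0 0 2 6 0.022 0 0" --pt "0 0 3.5 12.4 0.044 0 0" --pt "0 0 4.4 19 0.065 0 0" --pt "0 0 4.8 25 0.087 0 0" --pt "0 0 4.6 31.7 0.11 0 0" --pt "0 0 4 36.5 0.13 0 0" --pt "0 0 3 40 0.15 0 0" --pt "0 0 3 41 0.15 0 0"

```text
time_s: 7.15
position: [0.4965, -0.1251, 0.0588]
orientation: [[-0.996, 0.091, 0.018], [0.093, 0.976, 0.195], [0.0, 0.196, -0.981]]
contact_force: [0.0, 0.3, 1.1]
grip_width: 0.0002
```

Run:
```python
from h import *
o=manip.get_obs(); X=np.array(o['position']); print(X@ex,X@ey,X[2],o['contact_force'])
for n in('top','scene'):
    im,d,W=pts(n); A=W[100:350,180:420].reshape(-1,3); A=A[~np.isnan(A).any(1)]; a=A@ex; b=A@ey; z=A[:,2]
    for b0 in(-.15,-.13,-.11,-.09,-.07,-.055,-.045):
        m=(abs(b-b0)<.003)&(abs(a-.506)<.1)&(z<.075)
        for lo,hi in((.4,.47),(.54,.61)):
            k=m&(a>lo)&(a<hi)
            if k.sum()>3: print(n,b0,lo,k.sum(),np.round(np.median(z[k]),4))
save(im,'s2.png')
```

```text
0.5060602553352257 -0.07784738514622185 0.05880040684870442 [0.0103879  0.33916477 1.06003282]
top -0.15 0.4 8 0.0529
top -0.09 0.54 38 0.0581
top -0.07 0.54 70 0.059
top -0.055 0.54 71 0.0601
top -0.045 0.54 63 0.0187
scene -0.15 0.4 18 0.0558
scene -0.15 0.54 25 0.0548
scene -0.13 0.4 75 0.0562
scene -0.13 0.54 107 0.0557
scene -0.11 0.4 47 0.0576
scene -0.11 0.54 96 0.0571
scene -0.09 0.4 24 0.0586
scene -0.09 0.54 99 0.058
scene -0.07 0.54 97 0.06
scene -0.055 0.54 99 0.0609
scene -0.045 0.54 10 0.0208
```

Flap is still about 3° up; press down a little more.

Emit:
apply_moves --pt "0 0 0 0.7 0 0 0" --pt "0 0 -0.3 1.4 0 0 0" --pt "0 0 -0.5 2.1 0 0 0" --pt "0 0 -0.6 2.8 0 0 0" --pt "0 0 -0.8 3.5 0 0 0" --pt "0 0 -1 4.2 0 0 0" --pt "0 0 -1.2 5 0 0 0" --pt "0 0 -1.2 5 0 0 0"

```text
time_s: 8.25
position: [0.4966, -0.1256, 0.0541]
orientation: [[-0.996, 0.092, 0.018], [0.094, 0.976, 0.196], [0.0, 0.197, -0.98]]
contact_force: [-1.7, 0.8, 3.6]
grip_width: 0.0001
```

Emit:
apply_moves --pt "0 0 0 0.3 0 0 0" --pt "0 0 0 0.6 0 0 0" --pt "0 0 -0.1 0.9 0 0 0" --pt "0 0 -0.2 1.2 0 0 0" --pt "0 0 -0.3 1.5 0 0 0" --pt "0 0 -0.3 1.8 0 0 0" --pt "0 0 -0.4 2 0 0 0" --pt "0 0 -0.4 2 0 0 0"

```text
time_s: 9.25
position: [0.4968, -0.1257, 0.0536]
orientation: [[-0.996, 0.091, 0.018], [0.093, 0.976, 0.196], [-0.0, 0.197, -0.98]]
contact_force: [-7.5, 2.3, 19.6]
grip_width: -0.0003
```

Emit:
apply_moves --pt "0 0 0.5 -3 0 0 0" --pt "0 0 6 -30 0 0 0" --pt "0 0 15 -75 0.03 0 0" --pt "0 0 25 -130 0.07 0 0" --pt "0 0 36 -185 0.11 0 0" --pt "0 0 47 -240 0.15 0 0" --pt "0 0 58 -300 0.18 0 0" --pt "0 0 70 -355 0.2 0 0"

```text
time_s: 10.25
position: [0.4963, -0.1267, 0.4157]
orientation: [[-0.996, 0.094, 0.001], [0.094, 0.996, -0.003], [-0.001, -0.003, -1.0]]
contact_force: [1.4, -0.0, 0.0]
grip_width: -0.0
```

Run:
```python
from h import *
o=manip.get_obs(); X=np.array(o['position']); print(X@ex,X@ey,X[2],o['contact_force'])
for n in('scene','wrist'):
    im,d,W=pts(n); A=(W[100:350,180:420] if n=='scene' else W).reshape(-1,3); A=A[~np.isnan(A).any(1)]; a=A@ex; b=A@ey; z=A[:,2]
    for b0 in(-.15,-.13,-.11,-.09,-.07,-.055,-.045):
        m=(abs(b-b0)<.003)&(abs(a-.506)<.1)&(z<.075)
        if m.sum()>3: print(n,b0,m.sum(),np.round(np.median(z[m]),4))
    m=(abs(a-.506)<.1)
    for z0 in(.1,.15,.2,.25,.28):
        k=m&(abs(z-z0)<.004)&(b>.03)&(b<.11)
        if k.sum()>3: print(n,'cover',z0,np.round(np.percentile(b[k],[5,50,95]),4))
    save(im,n+'3.png')
```

```text
0.5060156429123627 -0.07939423088401842 0.41568761023730266 [ 1.38025338 -0.02575251  0.01606395]
scene -0.15 65 0.0549
scene -0.13 272 0.0548
scene -0.11 258 0.0547
scene -0.09 252 0.0549
scene -0.07 250 0.0546
scene -0.055 230 0.0547
scene -0.045 12 0.0202
scene cover 0.1 [0.0552 0.0573 0.0595]
scene cover 0.15 [0.0617 0.0635 0.0655]
scene cover 0.2 [0.0682 0.0703 0.0722]
scene cover 0.25 [0.0746 0.0767 0.0786]
scene cover 0.28 [0.079  0.0857 0.0903]
wrist -0.15 543 0.0511
wrist -0.13 628 0.0528
wrist -0.11 618 0.0529
wrist -0.09 617 0.0529
wrist -0.07 613 0.0529
wrist -0.055 627 0.0529
wrist -0.045 500 0.0179
wrist cover 0.1 [0.0556 0.0565 0.0573]
wrist cover 0.15 [0.0623 0.063  0.0638]
wrist cover 0.2 [0.0687 0.0696 0.0704]
wrist cover 0.25 [0.0752 0.0761 0.077 ]
wrist cover 0.28 [0.0798 0.0862 0.0888]
```

View pics/scene3.png

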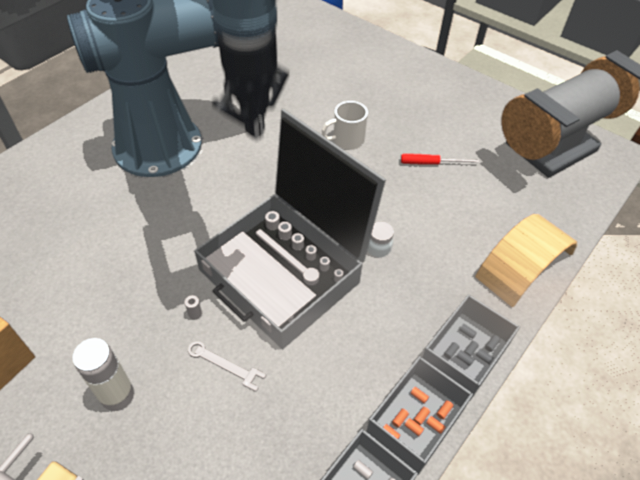

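Flap lies fully down (level at z = 0.053 = 48+5 mm), and nothing else has moved. The cover is unchanged at about 97.5°.

Run:
```python
from h import *
pr=lambda R:print('\n'.join(str([float(x) for x in r]) for r in R),'\n')
s=(.506,-.0795,.416,0); p1=(.506,.23,.42,-50)
pr(rows(lin(s,p1)))
st=cover(98,50,-.045); print(st); pr(rows(lin(p1,st),pose(*p1)))
f=lambda ph,push=.002:cover(ph,10+40*ph/98,push)
c=[lin(st,f(98,0),5)+[f(97),f(95),f(92)]]
for p0,p1 in((92,68),(68,44),(44,22),(22,6)): c.append([f(p0+(p1-p0)*i/8) for i in range(1,9)])
cur=pose(*st)
for k in c: pr(rows(k,cur)); cur=pose(*k[-1])
```

```text
[0.0, 2.2, 39.1, 4.4, 0.102, 0.012, 0.001]
[0.0, 2.2, 77.8, 3.6, 0.211, 0.012, -0.0]
[0.0, 2.1, 116.5, 2.8, 0.32, 0.012, -0.001]
[0.0, 2.1, 155.2, 2.0, 0.429, 0.012, -0.001]
[0.0, 2.0, 193.9, 1.2, 0.538, 0.012, -0.002]
[0.0, 2.0, 232.6, 0.5, 0.647, 0.012, -0.003]
[0.0, 1.9, 271.2, -0.3, 0.756, 0.012, -0.003]
[0.0, 1.9, 309.9, -1.1, 0.865, 0.012, -0.004] 

(0.506, np.float64(0.14711729325948397), np.float64(0.24955343124948537), -50)
[0.0, -0.0, 9.7, 21.6, 0.0, 0.0, 0.0]
[0.0, -0.0, 19.3, 43.3, 0.0, 0.0, 0.0]
[0.0, -0.0, 29.0, 64.9, 0.0, 0.0, 0.0]
[0.0, -0.0, 38.6, 86.5, 0.0, 0.0, 0.0]
[0.0, -0.0, 48.3, 108.2, 0.0, 0.0, 0.0]
[0.0, -0.0, 58.0, 129.8, 0.0, 0.0, 0.0]
[0.0, -0.0, 67.6, 151.4, 0.0, 0.0, 0.0]
[0.0, -0.0, 77.3, 173.1, 0.0, 0.0, 0.0] 

[0.0, 0.0, -6.7, 6.0, 0.0, 0.0, 0.0]
[0.0, -0.0, -13.4, 12.0, 0.0, 0.0, 0.0]
[0.0, -0.0, -20.1, 18.1, 0.0, 0.0, 0.0]
[0.0, 0.0, -26.8, 24.1, 0.0, 0.0, 0.0]
[0.0, 0.0, -33.4, 30.1, 0.0, 0.0, 0.0]
[0.0, 0.0, -37.6, 33.6, -0.007, -0.0, -0.0]
[0.0, -0.0, -42.9, 38.0, -0.021, 0.0, -0.0]
[0.0, -0.0, -50.5, 44.9, -0.043, 0.0, -0.0] 

[0.0, -0.0, -7.5,
[... 645 characters left out ...]
-29.6, 76.8, -0.171, 0.0, -0.0] 

[0.0, 0.0, -2.8, 9.1, -0.02, 0.0, 0.0]
[0.0, -0.0, -5.1, 18.4, -0.039, 0.0, 0.0]
[0.0, 0.0, -6.9, 27.7, -0.059, -0.0, 0.0]
[0.0, 0.0, -8.3, 37.1, -0.078, 0.0, -0.0]
[0.0, -0.0, -9.2, 46.6, -0.098, 0.0, 0.0]
[0.0, 0.0, -9.6, 56.1, -0.118, -0.0, -0.0]
[0.0, -0.0, -9.6, 65.7, -0.137, 0.0, -0.0]
[0.0, 0.0, -9.1, 75.2, -0.157, 0.0, -0.0] 

[0.0, -0.0, -0.4, 6.9, -0.014, 0.0, 0.0]
[0.0, -0.0, -0.6, 13.9, -0.028, 0.0, 0.0]
[0.0, -0.0, -0.5, 20.5, -0.043, 0.0, 0.0]
[0.0, -0.0, -0.2, 26.8, -0.057, 0.0, -0.0]
[0.0, -0.0, 0.3, 33.2, -0.071, 0.0, 0.0]
[0.0, -0.0, 1.0, 39.5, -0.085, 0.0, 0.0]
[0.0, -0.0, 1.9, 45.7, -0.1, 0.0, 0.0]
[0.0, -0.0, 3.1, 52.0, -0.114, 0.0, 0.0]
```

Emit:
apply_moves --pt "0 0 39 -5 0.11 0 0" --pt "0 0 78 -5 0.22 0 0" --pt "0 0 116 -5 0.33 0 0" --pt "0 0 155 -5 0.44 0 0" --pt "0 0 194 -5 0.55 0 0" --pt "0 0 233 -5 0.66 0 0" --pt "0 0 271 -5 0.77 0 0" --pt "0 0 310 -4 0.87 0 0"

```text
time_s: 11.35
position: [0.5256, 0.1834, 0.4162]
orientation: [[-0.996, 0.059, -0.071], [0.092, 0.638, -0.765], [0.0, -0.768, -0.64]]
contact_force: [0.9, -1.0, -0.1]
grip_width: 0.0
```

Run:
```python
from h import *
o=manip.get_obs(); X=np.array(o['position']); print(X@ex,X@ey,X[2],np.round(o['qpos'],1)); print(rows([cover(98,50,-.045)]))
```

```text
0.5059864841651028 0.23199991413837415 0.41616761189123325 [ 28.2  23.2  68.  -44.6 114.2 -66.2]
[[0, np.float64(0.1), np.float64(73.6), np.float64(171.9), np.float64(-0.003), np.float64(0.001), np.float64(0.001)]]
```

Emit:
apply_moves --pt "0 0 9 21 0 0 0" --pt "0 0 18 43 0 0 0" --pt "0 0 28 65 0 0 0" --pt "0 0 37 86 0 0 0" --pt "0 0 46 108 0 0 0" --pt "0 0 55 129 0 0 0" --pt "0 0 65 151 0 0 0" --pt "0 0 74 172 0 0 0"

```text
time_s: 12.35
position: [0.5173, 0.0976, 0.2479]
orientation: [[-0.996, 0.059, -0.072], [0.093, 0.64, -0.762], [0.001, -0.766, -0.643]]
contact_force: [0.3, 0.2, -0.1]
grip_width: -0.0001
```

Run:
```python
from h import *
o=manip.get_obs(); X=np.array(o['position']); print(X@ex,X@ey,X[2],np.round(o['qpos'],1),o['contact_force'])
im,d,W=pts('wrist'); save(im,'w4.png')
```

```text
0.5057780352690454 0.14587649020992982 0.24793467457288043 [ 21.6  23.8  86.9 -43.3  95.7 -57. ] [ 0.27955879  0.22222961 -0.05445533]
```

View pics/w4.png

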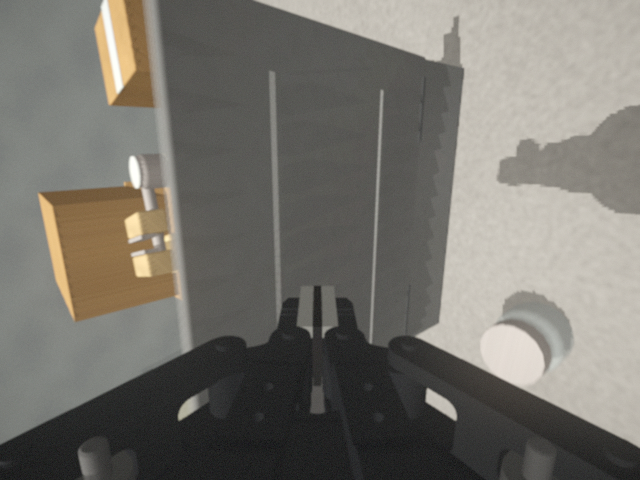

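The tips face the cover's outside at image centre. The free edge is at column ~165 and the jar at (515,350), well clear. Next I make contact and push.

Emit:
apply_moves --pt "0 0 -6.7 6 0 0 0" --pt "0 0 -13.4 12 0 0 0" --pt "0 0 -20 18 0 0 0" --pt "0 0 -27 24 0 0 0" --pt "0 0 -33.4 30 0 0 0" --pt "0 0 -37.6 33.6 -0.007 0 0" --pt "0 0 -43 38 -0.02 0 0" --pt "0 0 -50.5 45 -0.043 0 0"

```text
time_s: 13.4
position: [0.5113, 0.0317, 0.2592]
orientation: [[-0.996, 0.063, -0.068], [0.093, 0.674, -0.733], [0.0, -0.736, -0.677]]
contact_force: [-0.3, 3.8, -0.7]
grip_width: 0.0
```

Emit:
apply_moves --pt "0 0 -7.5 7 -0.02 0 0" --pt "0 0 -14.7 14.4 -0.043 0 0" --pt "0 0 -21.4 22 -0.064 0 0" --pt "0 0 -27.7 30.4 -0.085 0 0" --pt "0 0 -33.6 39 -0.107 0 0" --pt "0 0 -39 47.7 -0.128 0 0" --pt "0 0 -44 56.8 -0.15 0 0" --pt "0 0 -48.4 66 -0.171 0 0"

```text
time_s: 14.4
position: [0.5037, -0.0502, 0.2504]
orientation: [[-0.996, 0.074, -0.057], [0.094, 0.788, -0.608], [-0.0, -0.611, -0.792]]
contact_force: [1.3, 2.1, 0.1]
grip_width: 0.0003
```

Run:
```python
from h import *
o=manip.get_obs(); X=np.array(o['position']); print(X@ex,X@ey,X[2],np.round(o['qpos'],1),o['contact_force'],cover(68,10+40*68/98,.002))
im,d,W=pts('scene'); save(im,'s5.png')
```

```text
0.5061561789801201 -0.0025671611315035694 0.2504467356223489 [  2.8   8.8  99.6 -37.8  80.4 -72.3] [1.26267042 2.11992979 0.06199552] (0.506, np.float64(-0.0011947305948932507), np.float64(0.25039933817840454), -37.755102040816325)
```

View pics/s5.png

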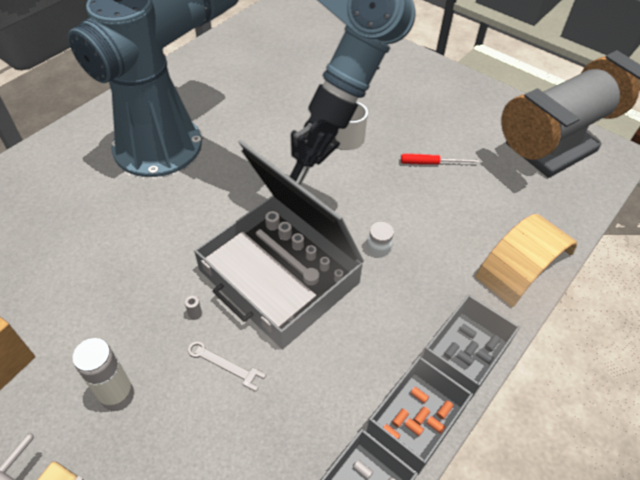

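The cover is leaning to about 68°, with the tips behind it near (300,180) and the case in place. Continuing.

Emit:
apply_moves --pt "0 0 -5.5 9 -0.02 0 0" --pt "0 0 -10.5 18 -0.043 0 0" --pt "0 0 -15 27 -0.064 0 0" --pt "0 0 -19 37 -0.085 0 0" --pt "0 0 -22.4 46.6 -0.107 0 0" --pt "0 0 -25.4 56.5 -0.128 0 0" --pt "0 0 -27.7 66.6 -0.15 0 0" --pt "0 0 -29.6 76.8 -0.171 0 0"

```text
time_s: 15.45
position: [0.4971, -0.12, 0.2073]
orientation: [[-0.996, 0.083, -0.044], [0.094, 0.881, -0.464], [0.0, -0.467, -0.884]]
contact_force: [0.4, 2.0, 0.1]
grip_width: -0.0001
```

Emit:
apply_moves --pt "0 0 -2.8 9 -0.02 0 0" --pt "0 0 -5 18.4 -0.04 0 0" --pt "0 0 -7 27.7 -0.059 0 0" --pt "0 0 -8.3 37 -0.078 0 0" --pt "0 0 -9.2 46.6 -0.098 0 0" --pt "0 0 -9.6 56 -0.118 0 0" --pt "0 0 -9.6 65.7 -0.137 0 0" --pt "0 0 -9 75 -0.157 0 0"

```text
time_s: 16.45
position: [0.4931, -0.1628, 0.1453]
orientation: [[-0.996, 0.089, -0.03], [0.094, 0.942, -0.322], [-0.0, -0.323, -0.946]]
contact_force: [-0.1, 1.6, 0.4]
grip_width: 0.0002
```

Emit:
apply_moves --pt "0 0 -0.4 7 -0.014 0 0" --pt "0 0 -0.6 14 -0.028 0 0" --pt "0 0 -0.5 20.5 -0.043 0 0" --pt "0 0 0 27 -0.057 0 0" --pt "0 0 0.3 33 -0.071 0 0" --pt "0 0 1 39.5 -0.085 0 0" --pt "0 0 2 44 -0.1 0 0" --pt "0 0 3 48 -0.114 0 0"

```text
time_s: 17.45
position: [0.4919, -0.1752, 0.0992]
orientation: [[-0.996, 0.092, -0.02], [0.094, 0.973, -0.213], [0.0, -0.214, -0.977]]
contact_force: [-0.2, -1.7, 2.0]
grip_width: 0.0002
```

```bash
cat > chk.py <<'E'
from h import *
o=manip.get_obs(); X=np.array(o['position']); print(X@ex,X@ey,X[2],np.round(o['qpos'],1),o['contact_force'])
for n in('top','scene'):
    im,d,W=pts(n); A=W[130:350,180:420].reshape(-1,3); A=A[~np.isnan(A).any(1)]; a=A@ex; b=A@ey; z=A[:,2]
    for b0 in(.03,0,-.03,-.06,-.09,-.12,-.145):
        m=(abs(b-b0)<.003)&(abs(a-.506)<.12)&(abs(a-.506)>.05)&(z<.13)
        if m.sum()>3: print(n,b0,m.sum(),np.round(np.median(z[m]),4))
save(im,'sN.png')
E
python3 chk.py
```

```text
0.5062219198457844 -0.1281295504038756 0.09916909903852282 [ -25.5   12.2  107.7  -13.9   56.5 -102.8] [-0.17989646 -1.65132803  1.95221215]
top 0.03 67 0.08
top -0.03 9 0.087
top -0.06 19 0.0901
top -0.09 17 0.0932
top -0.12 7 0.0991
top -0.145 99 0.1009
scene 0.03 113 0.0815
scene 0 97 0.0852
scene -0.03 99 0.0886
scene -0.06 93 0.092
scene -0.09 128 0.0955
scene -0.12 159 0.0989
scene -0.145 349 0.0994
```

Emit:
apply_moves --pt "0 0 0.4 1.8 0 0 0" --pt "0 0 0.8 3.6 0 0 0" --pt "0 0 1.2 5.4 0 0 0" --pt "0 0 1.6 7.2 0 0 0" --pt "0 0 2 9 0 0 0" --pt "0 0 2.4 11 0 0 0" --pt "0 0 2.8 13 0 0 0" --pt "0 0 3.2 15 0 0 0"

```text
time_s: 18.55
position: [0.4919, -0.1752, 0.084]
orientation: [[-0.996, 0.091, -0.02], [0.094, 0.972, -0.213], [-0.0, -0.214, -0.977]]
contact_force: [0.1, -2.0, 2.2]
grip_width: -0.0002
```

```bash
python3 chk.py
```

```text
0.5062307715519688 -0.1281091415431251 0.08396316717851544 [ -25.5   13.7  108.1  -14.3   54.7 -102.2] [ 0.05677589 -1.97635443  2.17645138]
top 0.03 73 0.0768
top -0.03 4 0.0819
top -0.06 11 0.0809
top -0.09 12 0.0823
top -0.12 13 0.0827
top -0.145 95 0.0836
scene 0.03 119 0.0786
scene 0 101 0.0804
scene -0.03 86 0.0807
scene -0.06 90 0.0818
scene -0.09 132 0.0829
scene -0.12 142 0.0837
scene -0.145 199 0.0849
```

Emit:
apply_moves --pt "0 0 0.2 0.8 0 0 0" --pt "0 0 0.4 1.6 0 0 0" --pt "0 0 0.5 2.4 0 0 0" --pt "0 0 0.7 3.2 0 0 0" --pt "0 0 0.9 4 0 0 0" --pt "0 0 1.1 4.8 0 0 0" --pt "0 0 1.3 5.6 0 0 0" --pt "0 0 1.4 6.2 0 0 0"

```text
time_s: 19.65
position: [0.492, -0.1751, 0.0777]
orientation: [[-0.996, 0.091, -0.02], [0.094, 0.972, -0.213], [-0.0, -0.214, -0.977]]
contact_force: [-1.1, -0.6, 1.0]
grip_width: -0.0002
```

Emit:
apply_moves --pt "0 0 0 0.2 0 0 0" --pt "0 0 0.1 0.4 0 0 0" --pt "0 0 0.1 0.6 0 0 0" --pt "0 0 0.2 0.8 0 0 0" --pt "0 0 0.2 1 0 0 0" --pt "0 0 0.3 1.2 0 0 0" --pt "0 0 0.3 1.3 0 0 0" --pt "0 0 0.3 1.3 0 0 0"

```text
time_s: 20.65
position: [0.492, -0.1752, 0.0771]
orientation: [[-0.996, 0.092, -0.02], [0.094, 0.972, -0.214], [-0.0, -0.215, -0.977]]
contact_force: [-3.2, 0.7, 8.6]
grip_width: -0.0003
```

Emit:
apply_moves --pt "0 0 0 0.2 0 0 0" --pt "0 0 0.1 0.4 0 0 0" --pt "0 0 0.1 0.6 0 0 0" --pt "0 0 0.1 0.7 0 0 0" --pt "0 0 0.1 0.7 0 0 0" --pt "0 0 0.1 0.7 0 0 0" --pt "0 0 0.1 0.7 0 0 0" --pt "0 0 0.1 0.7 0 0 0"

```text
time_s: 21.65
position: [0.4921, -0.1752, 0.0769]
orientation: [[-0.996, 0.092, -0.02], [0.094, 0.972, -0.214], [-0.0, -0.215, -0.977]]
contact_force: [-5.2, 3.4, 12.6]
grip_width: 0.0002
```

Emit:
apply_moves --pt "0 0 -0.4 -2 0 0 0" --pt "0 0 -2 -10 0 0 0" --pt "0 0 -6 -30 0 0 0" --pt "0 0 -13 -65 0 0 0" --pt "0 0 -22 -105 0 0 0" --pt "0 0 -32 -150 0 0 0" --pt "0 0 -40 -190 0 0 0" --pt "0 0 -44 -210 0 0 0"

```text
time_s: 22.65
position: [0.493, -0.1733, 0.2934]
orientation: [[-0.996, 0.092, -0.016], [0.093, 0.972, -0.215], [-0.004, -0.215, -0.977]]
contact_force: [0.9, 0.0, -0.8]
grip_width: -0.0003
```

```bash
python3 chk.py
python3 - <<'E'
from h import *
im,d,W=pts('wrist'); A=W.reshape(-1,3); A=A[~np.isnan(A).any(1)]; a=A@ex; b=A@ey; z=A[:,2]
for b0 in(.04,0,-.03,-.06,-.09,-.12,-.145,-.157):
    m=(abs(b-b0)<.003)&(abs(a-.506)<.12)&(z<.13)
    if m.sum()>3: print(b0,m.sum(),np.round(np.median(z[m]),4))
m=(abs(z-.076)<.006)&(abs(a-.506)<.16); print(np.percentile(a[m],[.5,99.5]),np.percentile(b[m],[.5,99.5]))
E
```

```text
0.5071069682147654 -0.1261854715825697 0.29342388930446095 [ -25.3   -0.7   97.6  -11.8   78.8 -108. ] [ 0.94645024  0.02136421 -0.79762691]
top 0.03 30 0.0765
top 0 57 0.0771
top -0.03 90 0.0764
top -0.06 90 0.0764
top -0.09 61 0.0762
top -0.145 15 0.0766
scene 0.03 155 0.0778
scene 0 180 0.0782
scene -0.03 165 0.0777
scene -0.06 168 0.0776
scene -0.09 182 0.0776
scene -0.12 194 0.0777
scene -0.145 187 0.0777
0.04 2082 0.0762
0 1960 0.0768
-0.03 1815 0.0761
-0.06 1711 0.076
-0.09 1619 0.076
-0.12 1537 0.076
-0.145 1364 0.076
-0.157 1079 0.0759
[0.37711416 0.63466554] [-0.41482919  0.06377862]
```

View pics/sN.png

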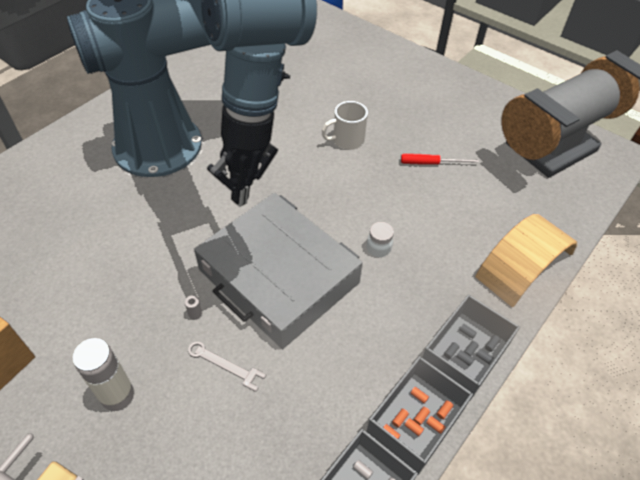

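The cover is level at z = 0.076, so it is fully shut. The case and the other things are where they were, and the arm is clear.

```bash
python3 -c "
from station import job
print(job.close_job())"
```

```text
the job is handed in; nothing more can be done
None
```

The case is closed and the job is handed in, at about 23 s on the robot's clock. With the shut fingertips I pushed the flap down from its plain back. Then I backed off and pushed the cover from its outside along its arc, slowing for the last few millimetres.

**Last checks:**
- **Flap:** its back was level at z = 53 mm (48 + 5 mm, so fully down) before I touched the cover. The final press read about 20 N.
- **Cover:** its outside is level at z = 76 mm from hinge to front edge (70 + 6 mm, so fully shut). The final press read about 13 N up from the case, and the pushes during the sweep read 4 N or less wherever sampled.
- **Case and surroundings:** the cover's edges lie where I first measured the case. In the last picture the socket, wrench, jar, can, screwdriver and mug look unmoved. The arm was clear of everything.

**Small disagreement:** the scene camera read about 1.5 mm higher than the wrist camera, within the 2 mm calibration error. No check failed.

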